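# Stand up the end walls of a model coach

## Task

Set up the model coach for assembly: stand the red end wall upright on its foot edge on the red strip of the coach floor, and the blue one on the blue strip, roof end up, each centred on its strip, parallel to it, and with its painted, lamp-bearing face looking outwards, away from the middle of the coach. Leave both standing freely, and leave the other things on the bench where they are.

Things in the scene. Friction and masses are not known exactly. Their poses are not given: they have to be found in the camera images.
- coach_floor: coach floor: brass plate 70 mm (x) by 204 mm (y), top 19 mm above the bench, fixed on a plywood build board 110 x 250 x 15 mm; origin at the centre of the board's underside, on the bench; y runs along the coach towards the red strip, z up. Low seats in the middle (|y| under 56 mm) reach 25 mm above the bench.
- red_strip (a point): centre of the red strip (24 mm wide along the floor's y, 70 mm long along its x) painted on the floor's top face, 88 mm from the floor's centre towards its +y end
- blue_strip (a point): centre of the blue strip, the same size, 88 mm from the floor's centre towards its -y end
- red_wall: red end wall: brass plate 100 mm tall (x, foot to roof), 62 wide (y), 10 thick (z, out of the red-painted outer face), 0.25 to 0.45 kg; windows in the upper half; lamp sticking 12 mm out of that face near the roof. Origin: middle of the inner face. Starts lying painted face up centred on a wooden rest, roof end to +y within 40 deg. Stands freely on its foot.
- red_rest: fixed wooden block under the lying red wall: 50 mm along the wall's height, 34 mm along its width, 30 mm high, so the wall's long side edges overhang it by 14 mm each; origin at the centre of its underside. Which of the two rests is left and which right varies.
- red_foot (a point): middle of the red wall's foot edge, at (-50, 0, 5) mm in the wall's frame
- red_lamp (a point): front of the lamp on the red wall, at (39, 0, 22) mm in the wall's frame
- blue_wall: blue end wall: brass plate 100 mm tall (x, foot to roof), 62 wide (y), 10 thick (z, out of the blue-painted outer face), 0.25 to 0.45 kg; windows in the upper half; lamp sticking 12 mm out of that face near the roof. Origin: middle of the inner face. Starts lying painted face up centred on a wooden rest, roof end to -y within 40 deg. Stands freely on its foot.
- blue_rest: fixed wooden block under the lying blue wall: 50 mm along the wall's height, 34 mm along its width, 30 mm high, so the wall's long side edges overhang it by 14 mm each; origin at the centre of its underside. Which of the two rests is left and which right varies.
- blue_foot (a point): middle of the blue wall's foot edge, at (-50, 0, 5) mm in the wall's frame
- blue_lamp (a point): front of the lamp on the blue wall, at (39, 0, 22) mm in the wall's frame
- tin: bystander: green tin, 44 mm across, 32 mm high; origin at the centre of its base
- cork_block: bystander: cork sanding block 35 x 65 x 30 mm high; origin at the centre of its underside
- screwdriver: bystander: orange-handled screwdriver, 170 mm long, lying on the bench along its x; origin about its middle
- wrench: bystander: steel wrench, 160 mm long, lying on the bench along its x; origin about its middle
- flux_bottle: bystander: amber bottle 44 mm across, 95 mm high; origin at the centre of its base
- jar: bystander: glass jar 50 mm across, 65 mm high; origin at the centre of its base
- bogie: bystander: brass coach bogie with four dark wheels, about 36 x 70 x 22 mm high; origin at the centre of its underside
Not all that is in view belongs to the job. What is shaped like the blue_wall but white is not meant. What is shaped like the red_wall but pink is not meant.

How it is judged:
By the outcome, as a careful person would: the job done as asked, in the order asked, and still so for the second after the job is handed in, with the robot touching nothing.
It also fails if it takes over 72 s, if anything falls off the work surface, if the arm or the gripper's body presses on something with over 40 N, if the wrist force passes 120 N, or if a joint passes its speed limit or range.

## Robot

A 7-joint arm with a two-finger parallel gripper is mounted at the origin on the work surface. World frame = base frame: x ahead of the robot, y to its left, z up, the work surface at z = 0. Lengths are in m, angles in rad, forces in N, time in s.
With the tool pointing down it reaches from about 0.35 to 0.9 m from the base axis. Payload 8.1 kg.
Tool frame: the origin (TCP) lies midway between the tips of the shut fingers; the grasp point (between the pads) lies 19 mm behind it; z points along the fingers, y is the line along which they close (so a half turn about z gives the same grasp; the last joint's range is limited). The gripper opens to 92 mm and grips with 3 to 60 N. Pads are 19 mm wide; open, the fingers measure 130 mm over their backs; the gripper's body (75 mm by 190 mm) begins 47 mm behind the grasp point.
Start: joints at [1.142, 0.434, 0.025, 1.573, -0.012, 1.134, -0.075], TCP at [0.2, -0.592, 0.227] pointing down, gripper open.
Joint ranges: [-2.62, 2.62], [-0.44, 2.09], [-1.27, 1.32], [0.08, 2.57], [-1.32, 4.46], [0.12, 2], [-2.74, 2.74]. Speed limits (rad/s): [2.22, 2.22, 3.01, 3.01, 3.14, 3.14, 3.14].

## Interface

Orientations are given as a rotation vector (axis times angle).
In Python, from cell import observe, cams, job gives the robot as it stands. The module is installed in compiled form; this text tells all that it offers.
- The arm moves only by the tool step_arm, never from a script. Its argument "steps" is a list of rows, each a list of 6 numbers: the shift along the world's x, y, z in mm, then the turn, a rotation vector about the world's x, y, z in rad. In form: [[dx, dy, dz, rx, ry, rz], ...]. A call has 1 to 20 rows; each row shifts and turns the commanded pose from where the row before left it; what a row does not reach is not made up. A row lasts 1/12 s, in which the tool goes at most 41.7 mm and 7.16 degrees, less where a joint would pass 70% of its speed; a pose out of reach is approached as far as the arm can. A call with a gripper value outside its range is refused whole. "gripper" is the opening, from 0 (shut) to 1 (fully open), set as the call begins (left out, the last holds). The fingers move at their own pace and stop on an object; "force" is the grip in N (left out, the last holds). Time passes only in rows, so rows that do not move let the fingers close. It gives the time, the measured TCP pose, the force, the opening and the grip force at its end, in the units of the state.
- observe(): the state, without advancing time (a new reading comes with each control period).
- cams.get_image(name): name is "side" or "top" or "wrist"; returns the picture (480x640x3 uint8, red, green, blue); there is no depth.
- cams.get_calibration(name): a dict with "fov_y" (degrees; the focal length in pixels is half the picture's height over the tangent of half this angle, whatever the lens; pixels are square), "cx", "cy" (the principal point, pixels), "dist_coeffs" ([k1, k2, p1, p2, k3] as OpenCV has them; the pictures are not rectified), "world_to_cam" (4x4, takes a point from world to camera coordinates). Camera axes: x right, y up, looking along -z (the intrinsics and any distortion apply to the point x, -y, -z); pixel columns grow to the right and rows downward; lengths in m; the calibration is good to about 2 mm. A picture is of the moment at which its call begins: read the wrist's pose just before it. get_calibration takes no time and is no camera call; for the wrist camera it gives the pose at the moment of the call.
- job.sign_off(): hands the job in; it is judged then, once.
The state is a dict: "clock": time; "joints": joint angles; "dq": joint speeds; "joint_efforts": joint torques, N m; "position": TCP position; "ee_rot": TCP orientation; "force": force on the tool from outside, world axes, zero at the start; "ft_torque": the same for the moment, N m; "width": opening from 0.0 (shut) to 1.0 (fully open); "gripper_force": force on a finger pad.
Only numpy, scipy, OpenCV 4.12 (cv2) and the standard library are available. Lean on these libraries where they do the work, as an engineer would, in place of code of your own. Each camera call takes 0.05 s, during which the arm holds its last target. There are 200 camera calls.

## Working session

There is one attempt and no reset: what is moved stays moved. The work goes in short steps, Python scripts to look and compute and a tool call to move; the robot and the scene stay as the last step left them, time stands still between calls to the robot, and variables do not carry over. Pictures are saved under pics/ and viewed, at most 11 in all, crops included, and the job is handed in when it is done.

Besides the shell and the picture viewer there is one more tool, called after ">>>" in YAML: its name, and indented under it one key for each argument. step_arm: Moves the arm, as the interface text tells. Its arguments: {"type":"object","properties":{"steps":{"type":"array","items":{"type":"array","items":{"type":"number"}}},"gripper":{"type":"number"},"force":{"type":"number"}},"required":["steps"]}

```bash
mkdir -p pics; cat > h.py <<'E'
import numpy as np,cv2
from cell import observe,cams,job
def cal(n):
    c=cams.get_calibration(n); f=240/np.tan(np.radians(c['fov_y'])/2)
    K=np.array([[f,0,c['cx']],[0,f,c['cy']],[0,0,1]]); W=np.array(c['world_to_cam'])
    return K,np.array(c['dist_coeffs'],float),W
F=np.diag([1,-1,-1.])
def ray(C,uv):
    K,d,W=C; p=cv2.undistortPoints(np.array([[uv]],float),K,d,None,None).ravel()
    R=W[:3,:3]; return -R.T@W[:3,3], R.T@F@np.array([p[0],p[1],1])
def onz(C,uv,z):
    o,r=ray(C,uv); return o+r*(z-o[2])/r[2]
def proj(C,P):
    K,d,W=C; R=F@W[:3,:3]; t=F@W[:3,3]
    return cv2.projectPoints(np.array(P,float).reshape(-1,3),cv2.Rodrigues(R)[0],t,K,d)[0].reshape(-1,2)
def shot(n,name):
    C=cal(n); im=cams.get_image(n); cv2.imwrite(f'pics/{name}.png',im[:,:,::-1]); return C,im
E
python3 - <<'E'
from h import *
for n in('top','side'):
    C,im=shot(n,n+'0'); print(n,C[2].round(3).tolist(),C[0].round(0).tolist(),C[1])
s=observe(); print(s['clock'],s['position'],s['ee_rot'],s['width']); print(cal('wrist')[2].round(3))
E
```

```text
top [[-0.021, -1.0, 0.015, -0.015], [0.988, -0.018, 0.154, -0.545], [-0.154, 0.018, 0.988, -1.385], [0.0, 0.0, 0.0, 1.0]] [[607.0, 0.0, 316.0], [0.0, 607.0, 241.0], [0.0, 0.0, 1.0]] [-0.01080262  0.          0.          0.          0.        ]
side [[0.998, -0.061, 0.003, -0.575], [0.032, 0.566, 0.824, -0.046], [-0.052, -0.822, 0.567, -1.112], [0.0, 0.0, 0.0, 1.0]] [[457.0, 0.0, 317.0], [0.0, 457.0, 243.0], [0.0, 0.0, 1.0]] [-0.10301267  0.          0.          0.          0.        ]
0.1 [ 0.19983233 -0.59170149  0.22601588] [-3.09866427e+00 -5.09132987e-01  5.32954837e-04] 0.9994046553458701
[[ 0.321 -0.947 -0.002 -0.623]
 [ 0.909  0.309 -0.28   0.035]
 [ 0.265  0.088  0.96  -0.391]
 [ 0.     0.     0.     1.   ]]
```

View pics/top0.png

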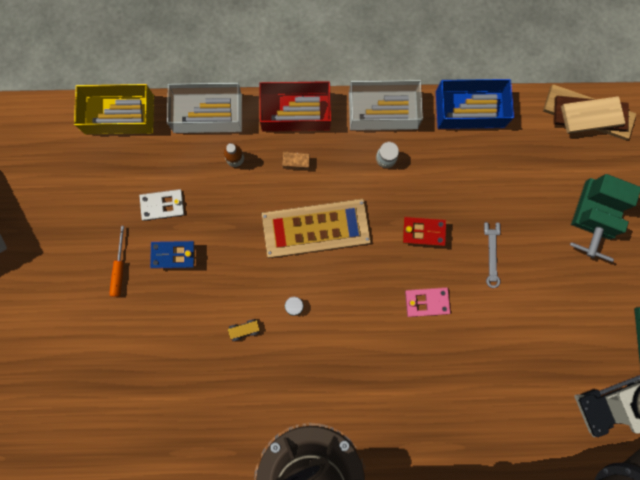

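View pics/side0.png

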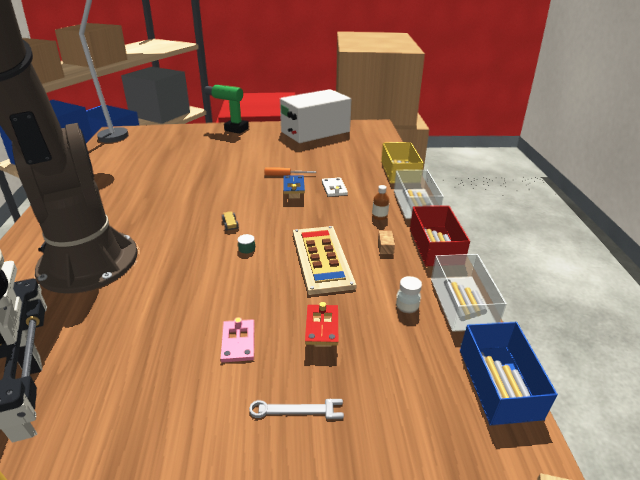

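Top view: floor centred near (316,228), red strip left at (279,233), blue strip right (352,222). Blue wall is at (173,255), red wall at (425,232), and pink and white decoys lie on the bench. Side view: red wall at (322,325), blue wall at (293,187).

```bash
cat >> h.py <<'E'
def mask(im,col):
    h=cv2.cvtColor(im,cv2.COLOR_RGB2HSV); H,S,V=cv2.split(h)
    m=((H<7)|(H>173))&(S>190)&(V>60) if col=='red' else (H>105)&(H<130)&(S>140)&(V>40)
    return m.astype(np.uint8)
def quads(C,im,col,win,z):
    "convex-hull min-area rects of coloured blobs in window (u0,v0,u1,v1), corners put on plane z"
    m=mask(im,col); w=np.zeros_like(m); u0,v0,u1,v1=win; w[v0:v1,u0:u1]=1; m*=w
    m=cv2.morphologyEx(m,cv2.MORPH_CLOSE,np.ones((3,3)))
    cs,_=cv2.findContours(m,cv2.RETR_EXTERNAL,cv2.CHAIN_APPROX_NONE)
    c=max(cs,key=cv2.contourArea)
    hull=cv2.convexHull(c).reshape(-1,2).astype(float)
    P=np.array([onz(C,p,z)[:2]*1000 for p in hull]).astype(np.float32)
    (x,y),(a,b),t=cv2.minAreaRect(P)
    if a<b: a,b,t=b,a,t+90
    t=(t+90)%180-90   # direction of long side, deg from +x
    return np.round([x,y,a,b,t],1),hull
E
python3 - <<'E'
from h import *
T=cal('top');S=cal('side');ti=cv2.imread('pics/top0.png')[:,:,::-1].copy();si=cv2.imread('pics/side0.png')[:,:,::-1].copy()
for n,c,z,wt,ws in [('redwall','red',.04,(390,205,460,260),(295,300,350,345)),('bluewall','blue',.04,(140,230,205,280),(275,170,310,197)),
  ('redstrip','red',.019,(262,205,300,255),(295,225,335,242)),('bluestrip','blue',.019,(335,200,365,245),(305,262,350,290))]:
    a,h1=quads(T,ti,c,wt,z); b,h2=quads(S,si,c,ws,z); print(n,a,b)
    # height from the two hull centres
    f=lambda z:np.linalg.norm(np.array(quads(T,ti,c,wt,z)[0][:2])-quads(S,si,c,ws,z)[0][:2])
    zs=np.arange(0,.07,.004); d=[f(z) for z in zs]; print('  best z',zs[np.argmin(d)],min(d))
E
```

```text
redwall [ 565.  -283.2  101.2   63.3   84.5] [ 568.7 -281.7   99.2   60.1   84.4]
  best z 0.04 3.992492955535468
bluewall [519.9 313.6  97.1  59.1  88.9] [526.2 314.   93.2  58.3  89.9]
  best z 0.04 6.312685640834719
redstrip [571.6  62.1  67.8  20.3   7.3] [576.3  63.   67.   18.5   8.3]
  best z 0.02 4.738143096192899
bluestrip [ 592.3 -112.7   61.8   17.4    7.6] [ 598.  -111.7   68.3   19.8    6.8]
  best z 0.02 5.714017850864593
```

>>> step_arm:
  steps:
    - [20,40,10,0,0,0]
    - [20,40,10,0,0,0]
    - [20,40,10,0,0,0]
    - [20,40,10,0,0,0]
    - [20,40,5,0,0,0]
    - [20,40,0,0,0,0]
    - [20,0,0,0,0,0]
    - [20,0,0,0,0,0]
    - [20,0,0,0,0,0]
    - [0,0,0,0,0,0]

```text
clock: 0.93
position: [0.3737, -0.371, 0.2674]
ee_rot: [-3.099, -0.516, -0.003]
force: [-0.6, 0.8, 0.6]
width: 0.996
gripper_force: 0.0
```

```bash
cat >> h.py <<'E'
import json
from scipy.spatial.transform import Rotation as R_
def log():
    s=observe(); open('log.txt','a').write(json.dumps([list(map(float,s[k])) for k in('joints','position','ee_rot')])+'\n')
    M=R_.from_rotvec(s['ee_rot']).as_matrix()
    print('t',round(s['clock'],2),'q',np.round(s['joints'],3),'p',np.round(np.array(s['position'])*1000,1),'x',M[:,0].round(3),'y',M[:,1].round(3),'z',M[:,2].round(3),'w',round(s['width'],3),'F',np.round(s['force'],1))
    return s,M
E
echo '[[1.142,0.434,0.025,1.573,-0.012,1.134,-0.075],[0.19983233,-0.59170149,0.22601588],[-3.09866427,-0.509132987,0.000532954837]]'>log.txt
python3 - <<'E'
from h import *
log(); C,im=shot('wrist','w1'); W=C[2]; print(-W[:3,:3].T@W[:3,3], proj(C,[[.565,-.283,.04]]))
E
```

```text
t 0.93 q [ 0.77   0.248 -0.111  1.745  0.028  1.15  -0.59 ] p [ 373.7 -371.   267.4] x [0.946 0.324 0.002] y [ 0.324 -0.946 -0.   ] z [ 0.002  0.001 -1.   ] w 0.996 F [-0.6  0.8  0.6]
[ 0.445059   -0.34586441  0.42571243] [[296.66465915 -36.26172194]]
```

View pics/w1.png

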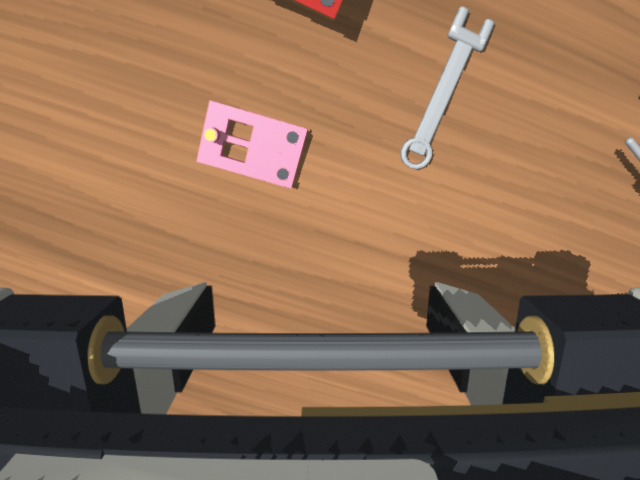

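Wrist view: pink decoy near (255,145), red wall at the top edge (330,0). I move on to see the red wall, turning the tool.

>>> step_arm:
  steps:
    - [19,0,0,0,0,0.115]
    - [19,0,0,0,0,0.115]
    - [19,0,0,0,0,0.115]
    - [19,0,0,0,0,0.115]
    - [19,0,0,0,0,0.115]
    - [19,0,0,0,0,0.115]
    - [19,0,0,0,0,0.115]
    - [19,0,0,0,0,0.115]
    - [19,0,0,0,0,0.115]
    - [19,0,0,0,0,0.115]
    - [0,0,0,0,0,0]
    - [0,0,0,0,0,0]

```text
clock: 1.98
position: [0.5594, -0.3725, 0.2668]
ee_rot: [-2.324, -2.111, 0.001]
force: [-0.6, -0.6, -0.5]
width: 1.0
gripper_force: 0.0
```

```bash
python3 - <<'E'
from h import *
log(); C,im=shot('wrist','w2'); print(proj(C,[[.565,-.283,.04],[.565,-.238,.04]]))
E
```

```text
t 1.98 q [ 0.715  0.516 -0.336  1.361  0.169  1.295  0.277] p [ 559.4 -372.5  266.8] x [0.096 0.995 0.001] y [ 0.995 -0.096 -0.002] z [-0.001  0.001 -1.   ] w 1.0 F [-0.6 -0.6 -0.5]
[[317.39011725 107.77564694]
 [312.4830966   55.61284264]]
```

>>> step_arm:
  steps:
    - [0,40,0,0,0,0]
    - [0,40,0,0,0,0]
    - [0,40,0,0,0,0]
    - [0,40,0,0,0,0]
    - [0,40,0,0,0,0]
    - [5,35,0,0,0,0]
    - [0,0,0,0,0,0]
    - [0,0,0,0,0,0]

```text
clock: 2.7
position: [0.5642, -0.1356, 0.2683]
ee_rot: [2.322, 2.115, -0.0]
force: [-0.2, -0.8, -0.0]
width: 1.003
gripper_force: 0.0
```

```bash
python3 - <<'E'
from h import *
log(); C,im=shot('wrist','w3'); print(proj(C,[[.574,.062,.019],[.595,-.112,.019]])); np.save('w3.npy',np.array(C,dtype=object),allow_pickle=True)
w2=cv2.imread('pics/w2.png'); cv2.imwrite('pics/w23.png',cv2.resize(np.hstack([w2,im[:,:,::-1]]),(800,300)))
E
```

```text
t 2.7 q [ 0.446  0.367 -0.416  1.598  0.156  1.209 -0.095] p [ 564.2 -135.6  268.3] x [ 0.093  0.996 -0.   ] y [ 0.996 -0.093  0.   ] z [ 0. -0. -1.] w 1.003 F [-0.2 -0.8 -0. ]
[[310.8724307  -13.66189387]
 [348.66058883 174.01463398]]
```

View pics/w23.png

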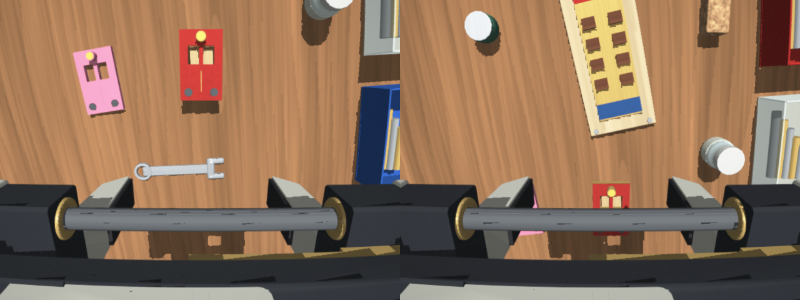

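Left: red wall at about (322,105) in w2. Right: blue strip at about (352,170) in w3, with the red strip just off the top. I continue towards +y for the rest.

>>> step_arm:
  steps:
    - [0,40,0,0,0,0]
    - [0,40,0,0,0,0]
    - [0,40,0,0,0,0]
    - [0,0,0,0,0,0]
    - [0,0,0,0,0,0]

```text
clock: 3.17
position: [0.5646, -0.0169, 0.2679]
ee_rot: [2.323, 2.114, -0.0]
force: [0.5, -1.5, -1.1]
width: 1.001
gripper_force: 0.0
```

```bash
python3 - <<'E'
from h import *
import pickle
log(); C,im=shot('wrist','w4'); pickle.dump(C,open('w4.pkl','wb')); print(proj(C,[[.574,.062,.019],[.595,-.112,.019],[.523,.314,.04]]))
E
```

```text
t 3.17 q [ 0.276  0.348 -0.46   1.633  0.163  1.199 -0.313] p [564.6 -16.9 267.9] x [ 0.094  0.996 -0.   ] y [ 0.996 -0.094  0.   ] z [ 0. -0. -1.] w 1.001 F [ 0.5 -1.5 -1.1]
[[ 322.32644453  119.29714394]
 [ 356.43881061  284.15051689]
 [ 233.01708902 -179.53941556]]
```

>>> step_arm:
  steps:
    - [0,40,0,0,0,-0.1]
    - [-10,40,0,0,0,-0.1]
    - [-10,40,0,0,0,-0.1]
    - [-10,40,0,0,0,0]
    - [-10,30,0,0,0,0]
    - [0,0,0,0,0,0]
    - [0,0,0,0,0,0]

```text
clock: 3.8
position: [0.5251, 0.1719, 0.2677]
ee_rot: [2.614, 1.742, -0.0]
force: [-0.3, -1.2, -0.3]
width: 0.999
gripper_force: 0.0
```

```bash
python3 - <<'E'
from h import *
import pickle
log(); C,im=shot('wrist','w5'); pickle.dump(C,open('w5.pkl','wb')); print(proj(C,[[.574,.062,.019],[.595,-.112,.019],[.523,.314,.04]]))
w2=cv2.imread('pics/w4.png'); cv2.imwrite('pics/w45.png',cv2.resize(np.hstack([w2,im[:,:,::-1]]),(800,300)))
E
```

```text
t 3.8 q [-0.056  0.329 -0.473  1.661  0.16   1.19  -0.962] p [525.1 171.9 267.7] x [ 0.385  0.923 -0.001] y [ 0.923 -0.385  0.   ] z [ 0.    -0.001 -1.   ] w 0.999 F [-0.3 -1.2 -0.3]
[[401.62896838 276.04054699]
 [464.77192586 394.03759426]
 [256.97060348  60.48096367]]
```

View pics/w45.png

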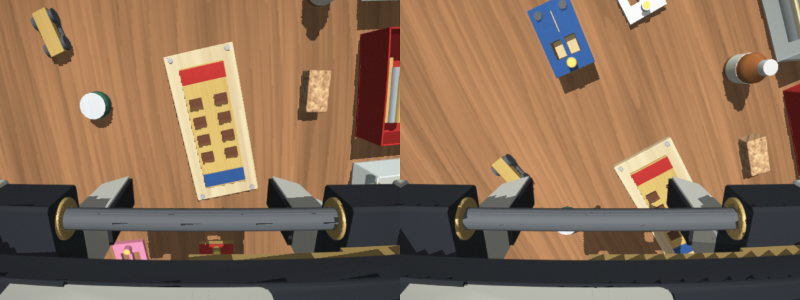

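```bash
cat > meas.py <<'E'
from h import *
import pickle
L=[json.loads(l) for l in open('log.txt')]  # 0 start,1 w1,2 w2,3 w3,4 w4,5 w5
def T(l):
    M=np.eye(4); M[:3,:3]=R_.from_rotvec(l[2]).as_matrix(); M[:3,3]=l[1]; return M
C4=pickle.load(open('w4.pkl','rb')); X=C4[2]@T(L[4])
C5=pickle.load(open('w5.pkl','rb')); print('rigid check',np.abs(C5[2]@T(L[5])-X).max())
im={i:cv2.imread(f'pics/w{i}.png')[:,:,::-1].copy() for i in(2,3,4,5)}
C={i:(C4[0],C4[1],X@np.linalg.inv(T(L[i]))) for i in im}
def show(n,i,c,w,z): print(n,i,quads(C[i],im[i],c,w,z)[0])
show('redwall',2,'red',(280,30,370,180),.04)
show('redwall3',3,'red',(300,285,385,332),.04)
show('bluestrip',3,'blue',(305,140,400,200),.019)
show('bluestrip',4,'blue',(315,260,400,305),.019)
show('redstrip',4,'red',(280,90,380,140),.019)
show('redstrip',5,'red',(350,240,440,300),.019)
show('bluewall',5,'blue',(195,0,320,125),.04)
# height of red strip centre from w4,w5
a=quads(C[4],im[4],'red',(280,90,380,140),.0);b=quads(C[5],im[5],'red',(350,240,440,300),.0)
a2=quads(C[4],im[4],'red',(280,90,380,140),.04);b2=quads(C[5],im[5],'red',(350,240,440,300),.04)
print('red strip disparity at z=0,19?,40:',a[0][:2]-b[0][:2],a2[0][:2]-b2[0][:2])
E
python3 meas.py
```

```text
rigid check 0.00023497103393071983Traceback (most recent call last):
  File "meas.py", line 11, in <module>
    show('redwall',2,'red',(280,30,370,180),.04)
    ~~~~^^^^^^^^^^^^^^^^^^^^^^^^^^^^^^^^^^^^^^^^
  File "meas.py", line 10, in show
    def show(n,i,c,w,z): print(n,i,quads(C[i],im[i],c,w,z)[0])
                                   ~~~~~^^^^^^^^^^^^^^^^^^
  File "h.py", line 27, in quads
    c=max(cs,key=cv2.contourArea)
ValueError: max() iterable argument is empty
```

```bash
python3 - <<'E'
import cv2
for f,p in[('w2',[(300,100),(345,130),(300,60)]),('w4',[(320,120)]),('w5',[(410,270),(230,50)])]:
    h=cv2.cvtColor(cv2.imread(f'pics/{f}.png'),cv2.COLOR_BGR2HSV); print(f,[h[v,u].tolist() for u,v in p])
E
sed -i 's/S>190)&(V>60)/S>150)\&(V>60)/' h.py; python3 meas.py
```

```text
w2 [[2, 178, 182], [1, 181, 217], [1, 182, 218]]
w4 [[1, 184, 201]]
w5 [[1, 182, 206], [108, 161, 170]]
rigid check 0.00023497103393071983
redwall 2 [ 568.6 -280.9  100.7   62.3   84.9]
redwall3 3 [ 571.6 -252.7   62.2   42.9   -5.4]
bluestrip 3 [ 596.9 -110.9   68.2   21.6    7.1]
bluestrip 4 [ 597.  -111.    68.1   21.2    7.1]
redstrip 4 [575.4  63.7  69.1  23.1   7.2]
redstrip 5 [576.   63.7  68.7  22.8   7.1]
bluewall 5 [524.7 315.7  99.7  60.6  89.9]
red strip disparity at z=0,19?,40: [-1.4  8.5] [ 0.4 -9.5]
```

```bash
cat > kin.py <<'E'
from h import *
from scipy.optimize import least_squares
def data():
    return [json.loads(l) for l in open('log.txt')]
import itertools
def fk(q,p,s):
    Rz=lambda a:R_.from_euler('z',a).as_matrix(); Ry=lambda a:R_.from_euler('y',a).as_matrix()
    d1,a1,d3,a3,d5,a5,a6,d7,o=p
    R=Rz(s[0]*q[0]); t=np.array([0,0,d1])+R@[a1,0,0]
    R=R@Ry(q[1])@Rz(s[1]*q[2]); t=t+R@[a3,0,d3]
    R=R@Ry(q[3])@Rz(s[2]*q[4]); t=t+R@[a5,0,d5]
    R=R@Ry(q[5]); t=t+R@[a6,0,0]
    R=R@Rz(s[3]*q[6]+o); t=t+R@[0,0,d7]
    return R,t
def res(p,s,D):
    r=[]
    for q,x,w in D:
        R,t=fk(q,p,s); r+=list((t-x)*10)+list((R_.from_matrix(R)*R_.from_rotvec(w).inv()).as_rotvec())
    return np.array(r)
def fit():
    D=data(); best=None
    for s in itertools.product([1,-1],repeat=4):
      for o in(0,1.57,3.14,-1.57):
        f=least_squares(res,[.3,0,.4,0,.4,0,0,.25,o],args=(s,D),max_nfev=60)
        if best is None or f.cost<best[0]: best=(f.cost,s,f.x)
    return best
if __name__=='__main__':
    b=fit(); print(b[0],b[1],b[2].round(4)); print(np.abs(res(b[2],b[1],data())).reshape(-1,6).max(0).round(4))
    json.dump([list(b[1]),list(b[2])],open('kin.json','w'))
E
time python3 kin.py
```

```text
0.13298404622906485 (-1, -1, -1, -1) [-2.57908e+01  1.41800e-01  5.20600e-01  5.50000e-03  2.62200e-01
 -3.73400e-01  1.19000e-01 -2.53193e+01  1.57090e+00]
[4.410e-01 1.815e-01 1.700e-02 1.800e-03 1.200e-03 3.000e-04]
real	0m11.868s
user	0m12.172s
sys	0m0.120s
```

```bash
cat > kin.py <<'E'
from h import *
D=[json.loads(l) for l in open('log.txt')]
AX='zyzyzyz'; SG=[-1,1,-1,1,-1,1,-1]
def rots(q):
    R=np.eye(3); out=[R]
    for a,s,x in zip(AX,SG,q): R=R@R_.from_euler(a,s*x).as_matrix(); out.append(R)
    out[-1]=out[-1]@R_.from_euler('z',1.5709).as_matrix()
    return out
COL=[(0,0),(0,1),(0,2),(1,0),(1,1),(2,0),(2,2),(3,0),(3,1),(4,0),(4,2),(5,0),(5,1),(6,0),(6,2)]
def row(q):
    r=rots(q); return np.array([r[i][:,j] for i,j in COL]).T
pri=np.array([0,0,.3,0,0,0,.4,0,0,0,.35,0,0,0,.3])
def fit(lam=3e-3,verbose=0):
    A=np.vstack([row(q) for q,_,_ in D]); b=np.hstack([x for _,x,_ in D])
    w=np.ones(len(COL)); 
    y=np.linalg.lstsq(np.vstack([A,lam*np.eye(len(COL))]),np.hstack([b-A@pri,np.zeros(len(COL))]),rcond=None)[0]
    p=pri+y
    if verbose: print('res mm',(np.abs(A@p-b).max()*1000).round(2)); print([(c,round(v,4)) for c,v in zip(COL,p)])
    return p
def fk(q,p): return rots(q)[-1],row(q)@p
if __name__=='__main__':
    for l in(1e-2,2e-3,3e-4): fit(l,1)
E
python3 kin.py
```

```text
res mm 0.21
[((0, 0), np.float64(-0.0003)), ((0, 1), np.float64(0.0004)), ((0, 2), np.float64(0.2591)), ((1, 0), np.float64(-0.0051)), ((1, 1), np.float64(-0.038)), ((2, 0), np.float64(0.007)), ((2, 2), np.float64(0.5544)), ((3, 0), np.float64(-0.0018)), ((3, 1), np.float64(-0.0127)), ((4, 0), np.float64(-0.0017)), ((4, 2), np.float64(0.4344)), ((5, 0), np.float64(0.0087)), ((5, 1), np.float64(-0.0028)), ((6, 0), np.float64(0.0016)), ((6, 2), np.float64(0.344))]
res mm 0.08
[((0, 0), np.float64(0.0002)), ((0, 1), np.float64(0.0003)), ((0, 2), np.float64(0.2805)), ((1, 0), np.float64(0.0021)), ((1, 1), np.float64(-0.0387)), ((2, 0), np.float64(-0.0052)), ((2, 2), np.float64(0.5562)), ((3, 0), np.float64(0.0114)), ((3, 1), np.float64(-0.0181)), ((4, 0), np.float64(-0.0081)), ((4, 2), np.float64(0.4395)), ((5, 0), np.float64(0.0121)), ((5, 1), np.float64(0.0027)), ((6, 0), np.float64(0.0166)), ((6, 2), np.float64(0.3674))]
res mm 0.04
[((0, 0), np.float64(-0.0001)), ((0, 1), np.float64(0.0004)), ((0, 2), np.float64(0.4013)), ((1, 0), np.float64(-0.0049)), ((1, 1), np.float64(-0.038)), ((2, 0), np.float64(0.0045)), ((2, 2), np.float64(0.5563)), ((3, 0), np.float64(0.0014)), ((3, 1), np.float64(-0.0155)), ((4, 0), np.float64(-0.0033)), ((4, 2), np.float64(0.4387)), ((5, 0), np.float64(0.0093)), ((5, 1), np.float64(-0.0003)), ((6, 0), np.float64(0.0077)), ((6, 2), np.float64(0.487))]
```

>>> step_arm:
  steps:
    - [4,-38,0,0,0,0.1]
    - [4,-38,0,0,0,0.1]
    - [4,-38,0,0,0,0.107]
    - [4,-38,0,0,0,0]
    - [4,-38,0,0,0,0]
    - [4,-38,0,-0.104,0.009,0]
    - [4,-38,0,-0.104,0.009,0]
    - [4,-38,0,-0.104,0.009,0]
    - [4,-38,0,-0.104,0.009,0]
    - [4,-38,0,-0.104,0.009,0]
    - [2,-38,0,0,0,0]
    - [0,-38,0,0,0,0]
    - [0,0,0,0,0,0]
    - [0,0,0,0,0,0]

```text
clock: 5.02
position: [0.564, -0.29, 0.2676]
ee_rot: [2.029, 1.839, -0.545]
force: [0.5, 0.2, -0.7]
width: 0.993
gripper_force: 0.0
```

```bash
python3 -c "
from h import *
log()"; python3 kin.py
```

```text
t 5.02 q [ 0.274  0.406 -0.258  1.652  0.672  1.221 -0.342] p [ 564.  -290.   267.6] x [ 0.085  0.861 -0.501] y [ 0.995 -0.098 -0.   ] z [-0.05  -0.498 -0.866] w 0.993 F [ 0.5  0.2 -0.7]
res mm 0.2
[((0, 0), np.float64(-0.0007)), ((0, 1), np.float64(0.0004)), ((0, 2), np.float64(0.2771)), ((1, 0), np.float64(-0.0022)), ((1, 1), np.float64(-0.0374)), ((2, 0), np.float64(0.0053)), ((2, 2), np.float64(0.5545)), ((3, 0), np.float64(0.0007)), ((3, 1), np.float64(-0.0155)), ((4, 0), np.float64(0.0001)), ((4, 2), np.float64(0.4376)), ((5, 0), np.float64(0.007)), ((5, 1), np.float64(-0.0004)), ((6, 0), np.float64(0.008)), ((6, 2), np.float64(0.3604))]
res mm 0.11
[((0, 0), np.float64(-0.0001)), ((0, 1), np.float64(0.0004)), ((0, 2), np.float64(0.2792)), ((1, 0), np.float64(-0.0105)), ((1, 1), np.float64(-0.0375)), ((2, 0), np.float64(0.0126)), ((2, 2), np.float64(0.5566)), ((3, 0), np.float64(-0.0068)), ((3, 1), np.float64(-0.0143)), ((4, 0), np.float64(0.0011)), ((4, 2), np.float64(0.4377)), ((5, 0), np.float64(0.0026)), ((5, 1), np.float64(-0.0019)), ((6, 0), np.float64(0.002)), ((6, 2), np.float64(0.3677))]
res mm 0.11
[((0, 0), np.float64(-0.0001)), ((0, 1), np.float64(0.0005)), ((0, 2), np.float64(0.2797)), ((1, 0), np.float64(-0.0116)), ((1, 1), np.float64(-0.0375)), ((2, 0), np.float64(0.0137)), ((2, 2), np.float64(0.5567)), ((3, 0), np.float64(-0.0079)), ((3, 1), np.float64(-0.014)), ((4, 0), np.float64(0.0012)), ((4, 2), np.float64(0.4377)), ((5, 0), np.float64(0.0023)), ((5, 1), np.float64(-0.0021)), ((6, 0), np.float64(0.001)), ((6, 2), np.float64(0.3684))]
```

```bash
cat > plan.py <<'E'
from kin import *
from scipy.optimize import least_squares
p=fit(2e-3)
LO=np.array([-2.62,-.44,-1.27,.08,-1.32,.12,-2.74]);HI=np.array([2.62,2.09,1.32,2.57,4.46,2,2.74])
def ez(a): a=np.radians(a); return np.array([np.cos(a),np.sin(a),0])
Z=np.array([0,0,1.])
STR={'red':(np.array([.5757,.0637,0]),97.0),'blue':(np.array([.597,-.111,0]),-83.0)}
LIE={'red':(np.array([.5686,-.2809,.030]),84.9),'blue':(np.array([.5247,.3157,.030]),-90.1)}
def wall_pick(c): o,t=LIE[c]; X=ez(t); return np.array([X,np.cross(Z,X),Z]).T,o
def wall_place(c,dz=0):
    s,t=STR[c]; N=ez(t); return np.array([Z,np.cross(N,Z),N]).T, s-.005*N+[0,0,.019+.05+dz]
def tool(W,a,gx,sg):
    R,o=W; a=np.radians(a); d=np.array([-np.sin(a),0,-np.cos(a)]); y=np.array([0,sg,0.])
    M=np.array([np.cross(y,d),y,d]).T
    return R@M, o+R@(np.array([gx,0,.005])+.019*d)
def err(q,T): R,t=fk(q,p); return np.r_[(t-T[1])*3,(R_.from_matrix(R)*R_.from_matrix(T[0]).inv()).as_rotvec()]
def ik(T,q0,k=.0):
    f=least_squares(lambda q:np.r_[err(q,T),k*(q-q0)],np.clip(q0,LO+.06,HI-.06),bounds=(LO+.05,HI-.05)); return f.x,np.abs(err(f.x,T)).max()
if __name__=='__main__':
    rng=np.random.default_rng(0)
    for c in('red','blue'):
      for sg in(1,-1):
        for a in(0,15,30,45):
          o=[]
          for W in(wall_pick(c),wall_place(c)):
            T=tool(W,a,-.01,sg); S=[]
            for _ in range(14):
                q,e=ik(T,rng.uniform(LO,HI)*.8)
                if e<2e-3: S.append(q)
            o.append((len(S),max(S,key=lambda q:np.minimum(q-LO,HI-q).min()).round(2) if S else None))
          print(c,sg,a,*o)
E
python3 plan.py
```

```text
red 1 0 (12, array([-0.1 ,  0.81,  0.79,  1.76, -0.73,  0.89, -2.21])) (14, array([-1.13,  1.35,  0.64,  1.59,  0.58,  1.38, -0.93]))
red 1 15 (12, array([-0.35,  0.89,  0.98,  1.84, -0.71,  0.74, -2.31])) (14, array([-1.11,  1.19,  0.64,  1.67,  0.51,  1.22, -0.86]))
red 1 30 (13, array([ 0.53,  0.8 , -0.64,  1.81,  1.17,  1.11,  2.28])) (12, array([-0.9 ,  0.95,  0.35,  1.73,  0.65,  1.18, -0.96]))
red 1 45 (14, array([ 0.19,  0.81, -0.29,  1.85,  1.2 ,  1.11,  2.11])) (11, array([-0.61,  0.78,  0.01,  1.78,  0.75,  1.14, -1.  ]))
red -1 0 (9, array([ 0.77,  0.76, -0.59,  1.68,  0.53,  0.86, -0.14])) (7, array([-1.18,  1.4 ,  0.74,  1.59,  0.5 ,  1.33,  2.29]))
red -1 15 (14, array([ 0.55,  0.71, -0.45,  1.77,  0.78,  0.84, -0.46])) (10, array([-0.93,  1.1 ,  0.33,  1.65,  0.73,  1.37,  2.08]))
red -1 30 (11, array([ 0.45,  0.76, -0.51,  1.82,  1.1 ,  1.02, -0.83])) (7, array([-0.71,  0.92,  0.05,  1.71,  0.83,  1.33,  2.03]))
red -1 45 (10, array([ 0.32,  0.85, -0.49,  1.84,  1.28,  1.24, -1.07])) (8, array([-0.42,  0.8 , -0.28,  1.76,  0.9 ,  1.29,  2.03]))
blue 1 0 (11, array([-
[... 359 characters left out ...]
0.84,  1.57, -2.09]))
blue 1 45 (11, array([ 0.1 ,  0.8 , -0.47,  1.99, -1.11,  0.48,  0.81])) (6, array([ 0.37,  0.89,  0.12,  1.51, -0.74,  1.35, -2.15]))
blue -1 0 (7, array([-0.3 ,  0.72, -0.51,  1.74,  0.46,  0.81,  2.1 ])) (10, array([ 0.96,  1.51, -0.91,  1.13, -0.33,  1.64,  0.56]))
blue -1 15 (14, array([ 0.01,  0.77, -0.78,  1.84,  0.52,  0.61,  2.15])) (12, array([ 0.93,  1.33, -0.81,  1.23, -0.3 ,  1.5 ,  0.59]))
blue -1 30 (8, array([ 0.28,  0.9 , -0.99,  1.91,  0.57,  0.45,  2.25])) (8, array([ 0.74,  1.07, -0.43,  1.36, -0.48,  1.4 ,  0.77]))
blue -1 45 (12, array([ 0.21,  0.84, -0.64,  1.97, -0.9 ,  0.39, -2.51])) (10, array([ 0.65,  0.92, -0.35,  1.48, -0.42,  1.22,  0.73]))
```

```bash
cat > go.py <<'E'
import sys
from plan import *
def delta(T,steps=None):
    s,M=log(); dp=(T[1]-np.array(s['position']))*1000
    rv=(R_.from_matrix(T[0])*R_.from_matrix(M).inv()).as_rotvec()
    print('TCP target',(T[1]*1000).round(1),'d mm',dp.round(1),'rv',rv.round(4),'|rv|',np.linalg.norm(rv).round(3)); return dp,rv
E
python3 - <<'E'
from go import *
delta(tool(wall_pick('red'),30,-.008,-1))
E
```

```text
t 5.02 q [ 0.274  0.406 -0.258  1.652  0.672  1.221 -0.342] p [ 564.  -290.   267.6] x [ 0.085  0.861 -0.501] y [ 0.995 -0.098 -0.   ] z [-0.05  -0.498 -0.866] w 0.993 F [ 0.5  0.2 -0.7]
TCP target [ 567.  -298.3   18.5] d mm [   3.1   -8.3 -249.1] rv [ 0.0008 -0.0005  0.0093] |rv| 0.009
```

>>> step_arm:
  gripper: 0.84
  steps:
    - [1.5,-4,-35,0,0,0.0093]
    - [1.6,-4.3,-35,0,0,0]
    - [0,0,-35,0,0,0]
    - [0,0,-35,0,0,0]
    - [0,0,-30,0,0,0]
    - [0,0,-20,0,0,0]
    - [0,0,-15,0,0,0]
    - [0,0,-14,0,0,0]
    - [0,0,-10,0,0,0]
    - [0,0,-10,0,0,0]
    - [0,0,-10,0,0,0]
    - [0,0,0,0,0,0]

```text
clock: 6.02
position: [0.5693, -0.2916, 0.0172]
ee_rot: [2.011, 1.858, -0.537]
force: [-0.8, 0.1, -0.6]
width: 0.839
gripper_force: 0.0
```

>>> step_arm:
  gripper: 0.6
  force: 45
  steps:
    - [0,0,0,0,0,0]
    - [0,0,0,0,0,0]
    - [0,0,0,0,0,0]
    - [0,0,0,0,0,0]
    - [0,0,0,0,0,0]

```text
clock: 6.43
position: [0.5702, -0.2918, 0.0194]
ee_rot: [2.01, 1.857, -0.535]
force: [-2.1, 1.4, 2.7]
width: 0.667
gripper_force: 45.0
```

```bash
python3 - <<'E'
from go import *
delta(tool(wall_pick('red'),30,-.008,-1)); s=observe(); print(s['gripper_force'],s['ft_torque']); shot('wrist','w6')
E
```

```text
t 6.43 q [ 0.209  0.706 -0.169  1.856  0.926  0.832 -0.728] p [ 570.2 -291.8   19.4] x [ 0.069  0.864 -0.499] y [ 0.997 -0.079  0.002] z [-0.038 -0.497 -0.867] w 0.667 F [-2.1  1.4  2.7]
TCP target [ 567.  -298.3   18.5] d mm [-3.2 -6.5 -0.9] rv [-0.0011  0.0018 -0.0103] |rv| 0.011
44.998562559485435 [ 0.3226263   0.10715563 -0.14435426]
```

View pics/w6.png

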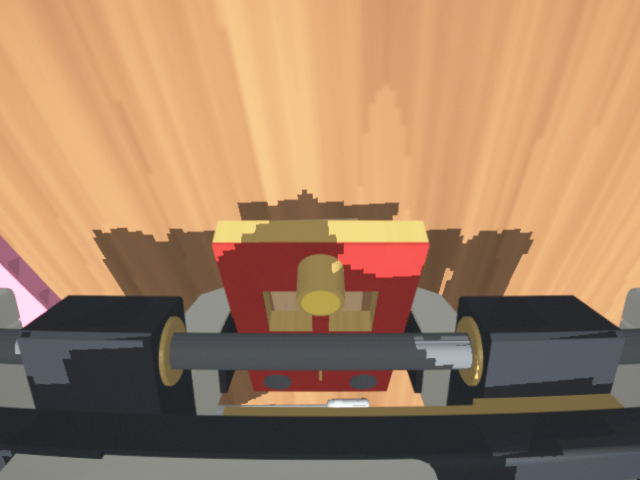

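Wrist view: the red wall is centred between the pads, lamp at (320,300), clear of the gripper body. Lifting.

>>> step_arm:
  steps:
    - [0,0,8,0,0,0]
    - [0,0,15,0,0,0]
    - [0,0,25,0,0,0]
    - [0,0,35,0,0,0]
    - [0,0,35,0,0,0]
    - [0,0,35,0,0,0]
    - [0,0,35,0,0,0]
    - [0,0,35,0,0,0]
    - [0,0,20,0,0,0]
    - [0,0,0,0,0,0]

```text
clock: 7.32
position: [0.5719, -0.2917, 0.2673]
ee_rot: [2.008, 1.852, -0.528]
force: [1.7, 0.3, -3.1]
width: 0.668
gripper_force: 45.0
```

```bash
python3 - <<'E'
from go import *
s=observe(); print(s['gripper_force'],s['force'])
T=tool(wall_place('red',.1),29.9,-.0013,-1); dp,rv=delta(T)
# two-part turn: spin about own axis by pi (up-positive), then remainder
M=R_.from_rotvec(s['ee_rot']); up=-M.as_matrix()[:,2]
sp=R_.from_rotvec(np.pi*.95*up); rem=(R_.from_matrix(T[0])*(sp*M).inv()).as_rotvec(); print('spin axis',up.round(3),'rem',rem.round(3))
# simulate joints
q=np.array(s['joints']); n=30
for k in range(1,n+1):
    Tk=((R_.from_rotvec(rem*k/n)*R_.from_rotvec(np.pi*.95*up*k/n)*M).as_matrix(), np.array(s['position'])+dp/1000*k/n)
    q2,e=ik(Tk,q,.01)
    if k%5==0: print(k,q2.round(2),round(e,4),'max dq',np.abs(q2-q).max().round(3))
    q=q2
E
```

```text
44.998511373996735 [ 1.73256254  0.26069545 -3.08459267]
t 7.32 q [ 0.28   0.409 -0.263  1.648  0.678  1.204 -0.33 ] p [ 571.9 -291.7  267.3] x [ 0.072  0.864 -0.499] y [ 0.997 -0.078  0.009] z [-0.031 -0.498 -0.867] w 0.668 F [ 1.7  0.3 -3.1]
TCP target [577.7  47.4 158.2] d mm [   5.8  339.1 -109.1] rv [ 0.0559 -2.1225 -2.1104] |rv| 2.994
spin axis [0.031 0.498 0.867] rem [-0.53   0.11   0.306]
5 [ 0.2   0.43 -0.35  1.72  0.8   1.25 -0.01] 0.0 max dq 0.065
10 [ 0.11  0.48 -0.43  1.76  0.89  1.34  0.33] 0.0 max dq 0.069
15 [ 0.02  0.56 -0.51  1.78  0.96  1.44  0.68] 0.0 max dq 0.074
20 [-0.08  0.65 -0.57  1.77  1.01  1.56  1.07] 0.0 max dq 0.079
25 [-0.17  0.75 -0.62  1.73  1.06  1.69  1.49] 0.0 max dq 0.085
30 [-0.27  0.87 -0.66  1.67  1.09  1.82  1.93] 0.0 max dq 0.091
```

>>> step_arm:
  steps:
    - [0.2,11.3,0,-0.002,0.0777,0.0773]
    - [0.2,11.3,0,-0.002,0.0777,0.0773]
    - [0.2,11.3,0,-0.002,0.0777,0.0773]
    - [0.2,11.3,0,-0.002,0.0777,0.0773]
    - [0.2,11.3,0,-0.002,0.0777,0.0773]
    - [0.2,11.3,0,-0.002,0.0777,0.0773]
    - [0.2,11.3,0,-0.002,0.0777,0.0773]
    - [0.2,11.3,0,-0.002,0.0777,0.0773]
    - [0.2,11.3,0,-0.002,0.0777,0.0773]
    - [0.2,11.3,0,-0.002,0.0777,0.0773]
    - [0.2,11.3,0,-0.002,0.0777,0.0773]
    - [0.2,11.3,0,-0.002,0.0777,0.0773]
    - [0.2,11.3,0,-0.002,0.0777,0.0773]
    - [0.2,11.3,0,-0.002,0.0777,0.0773]
    - [0.2,11.3,0,-0.002,0.0777,0.0773]

```text
clock: 8.57
position: [0.5727, -0.1215, 0.2601]
ee_rot: [-0.118, -2.641, 1.217]
force: [-0.4, 0.6, -3.5]
width: 0.673
gripper_force: 45.0
```

>>> step_arm:
  steps:
    - [0.2,11.3,0,-0.002,0.0777,0.0773]
    - [0.2,11.3,0,-0.002,0.0777,0.0773]
    - [0.2,11.3,0,-0.002,0.0777,0.0773]
    - [0.2,11.3,0,-0.002,0.0777,0.0773]
    - [0.2,11.3,0,-0.002,0.0777,0.0773]
    - [0.2,11.3,0,-0.002,0.0777,0.0773]
    - [0.2,11.3,0,-0.002,0.0777,0.0773]
    - [0.2,11.3,0,-0.002,0.0777,0.0773]
    - [0.2,11.3,0,-0.002,0.0777,0.0773]
    - [0.2,11.3,0,-0.002,0.0777,0.0773]
    - [0.2,11.3,0,-0.002,0.0777,0.0773]
    - [0.2,11.3,0,-0.002,0.0777,0.0773]
    - [0.2,11.3,0,-0.002,0.0777,0.0773]
    - [0.2,11.3,0,-0.002,0.0777,0.0773]
    - [0.2,11.3,0,-0.002,0.0777,0.0773]
    - [0,0,0,0,0,0]
    - [0,0,0,0,0,0]

```text
clock: 9.98
position: [0.5757, 0.0475, 0.2607]
ee_rot: [1.7, -1.496, 0.984]
force: [-0.1, -0.4, -3.9]
width: 0.665
gripper_force: 45.0
```

```bash
python3 - <<'E'
from go import *
T=tool(wall_place('red',.02),29.9,-.0013,-1); dp,rv=delta(T); print(observe()['gripper_force'])
E
```

```text
t 9.98 q [-0.218  0.744 -0.747  1.625  1.081  1.936  2.059] p [575.7  47.5 260.7] x [ 0.063 -0.495  0.867] y [-0.992 -0.128 -0.001] z [ 0.111 -0.859 -0.499] w 0.665 F [-0.1 -0.4 -3.9]
TCP target [577.7  47.4  78.2] d mm [   2.    -0.2 -182.5] rv [-0.0006  0.0011 -0.0061] |rv| 0.006
44.99832630157471
```

>>> step_arm:
  steps:
    - [1,0,-15,0,0,-0.006]
    - [1,0,-20,0,0,0]
    - [0,0,-20,0,0,0]
    - [0,0,-20,0,0,0]
    - [0,0,-20,0,0,0]
    - [0,0,-20,0,0,0]
    - [0,0,-20,0,0,0]
    - [0,0,-20,0,0,0]
    - [0,0,-15,0,0,0]
    - [0,0,-10,0,0,0]
    - [0,0,0,0,0,0]
    - [0,0,0,0,0,0]

```text
clock: 10.98
position: [0.578, 0.047, 0.0814]
ee_rot: [1.693, -1.499, 0.98]
force: [0.8, 0.3, -3.2]
width: 0.671
gripper_force: 45.0
```

```bash
python3 - <<'E'
from go import *
T=tool(wall_place('red',.0),29.9,-.0013,-1); dp,rv=delta(T)
C,im=shot('side','s1'); C2,i2=shot('wrist','w7')
W=wall_place('red',.02); pts=[W[1]+W[0]@np.array(v) for v in [(-.05,-.031,.01),(-.05,.031,.01),(-.05,-.031,0),(-.05,.031,0)]]
print(proj(C,pts).round(0).tolist())
a=cv2.resize(im[200:320,240:400,::-1],None,fx=3,fy=3); b=cv2.resize(i2[:,:,::-1],(480,360)); 
cv2.imwrite('pics/v1.png',cv2.resize(np.hstack([a,b]),(800,300)))
E
```

```text
t 10.98 q [-0.255  0.992 -0.68   1.682  1.152  1.796  1.824] p [578.   47.   81.4] x [ 0.061 -0.494  0.867] y [-0.993 -0.122 -0.   ] z [ 0.105 -0.861 -0.498] w 0.671 F [ 0.8  0.3 -3.2]
TCP target [577.7  47.4  58.2] d mm [ -0.3   0.4 -23.2] rv [0.0006 0.0001 0.0002] |rv| 0.001
[[303.0, 227.0], [326.0, 225.0], [303.0, 229.0], [327.0, 227.0]]
```

View pics/v1.png

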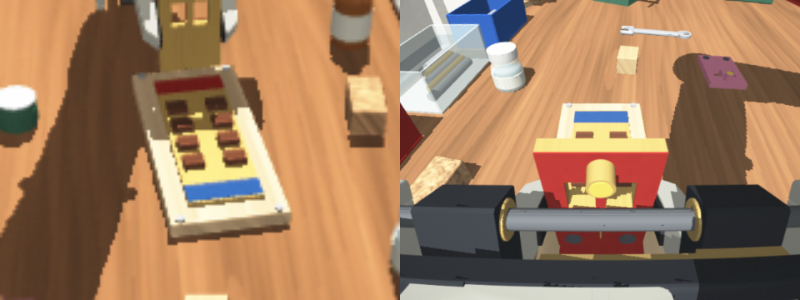

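Left (side crop): the held wall's foot is over the red strip at (187,70). Right: painted face and lamp look outwards. Lowering to contact.

>>> step_arm:
  steps:
    - [0,0,-8,0,0,0]
    - [0,0,-6,0,0,0]
    - [0,0,-3,0,0,0]
    - [0,0,-2,0,0,0]
    - [0,0,-1,0,0,0]
    - [0,0,0,0,0,0]
    - [0,0,0,0,0,0]

```text
clock: 11.67
position: [0.578, 0.0474, 0.0618]
ee_rot: [1.695, -1.499, 0.981]
force: [0.1, 0.1, -4.1]
width: 0.671
gripper_force: 45.0
```

>>> step_arm:
  steps:
    - [0,0,-1,0,0,0]
    - [0,0,-1,0,0,0]
    - [0,0,0,0,0,0]
    - [0,0,0,0,0,0]

```text
clock: 12.0
position: [0.578, 0.0473, 0.0597]
ee_rot: [1.695, -1.498, 0.981]
force: [-0.7, 0.3, -3.3]
width: 0.668
gripper_force: 45.0
```

>>> step_arm:
  steps:
    - [0,0,-1,0,0,0]
    - [0,0,-0.7,0,0,0]
    - [0,0,0,0,0,0]
    - [0,0,0,0,0,0]

```text
clock: 12.33
position: [0.5781, 0.0473, 0.0588]
ee_rot: [1.694, -1.498, 0.982]
force: [-0.9, 0.5, 4.7]
width: 0.671
gripper_force: 45.0
```

>>> step_arm:
  steps:
    - [0,0,-1,0,0,0]
    - [0,0,0,0,0,0]
    - [0,0,0,0,0,0]

```text
clock: 12.58
position: [0.5781, 0.0472, 0.0588]
ee_rot: [1.693, -1.498, 0.983]
force: [-2.4, 3.2, 12.2]
width: 0.669
gripper_force: 45.0
```

>>> step_arm:
  steps:
    - [0,0,1,0,0,0]
    - [0,0,0,0,0,0]

```text
clock: 12.75
position: [0.5781, 0.0473, 0.0588]
ee_rot: [1.694, -1.498, 0.982]
force: [-1.0, 2.2, 6.5]
width: 0.67
gripper_force: 45.0
```

>>> step_arm:
  gripper: 0.88
  steps:
    - [0,0,0,0,0,0]
    - [0,0,0,0,0,0]
    - [0,0,0,0,0,0]
    - [0,0,0,0,0,0]
    - [0,0,0,0,0,0]

```text
clock: 13.17
position: [0.578, 0.0473, 0.0578]
ee_rot: [1.695, -1.498, 0.98]
force: [0.7, -0.4, -0.6]
width: 0.876
gripper_force: 0.0
```

>>> step_arm:
  steps:
    - [-0.5,4.3,2.5,0,0,0]
    - [-1.1,8.6,5,0,0,0]
    - [-1.6,13,7.5,0,0,0]
    - [-2.1,17,10,0,0,0]
    - [-2.1,17,10,0,0,0]
    - [-2.1,17,10,0,0,0]
    - [-2.1,17,10,0,0,0]
    - [-2.1,17,10,0,0,0]
    - [0,0,0,0,0,0]

```text
clock: 13.92
position: [0.5633, 0.1649, 0.1253]
ee_rot: [1.703, -1.5, 0.981]
force: [-0.5, 1.8, 0.1]
width: 0.883
gripper_force: 0.0
```

```bash
python3 - <<'E'
from go import *
dp,rv=delta(tool(wall_pick('blue'),30,-.008,-1))
C,im=shot('wrist','w8'); C1,i1=shot('side','s2'); import pickle; pickle.dump((C,C1),open('w8.pkl','wb'))
W=wall_place('red'); pts=[W[1]+W[0]@np.array(v) for v in [(-.05,-.031,.01),(-.05,.031,.01),(.05,.031,.01),(.05,-.031,.01)]]
for c,i in((C,im),(C1,i1)):
    cv2.polylines(i,[proj(c,pts).round().astype(int).reshape(-1,1,2)],True,(0,255,0),1)
a=cv2.resize(i1[160:280,240:400,::-1],(400,300)); cv2.imwrite('pics/v2.png',np.hstack([a,cv2.resize(im[:,:,::-1],(400,300))]))
E
```

```text
t 13.92 q [-0.421  0.99  -0.703  1.508  1.054  1.926  1.855] p [563.3 164.9 125.3] x [ 0.063 -0.5    0.864] y [-0.992 -0.128 -0.002] z [ 0.111 -0.857 -0.504] w 0.883 F [-0.5  1.8  0.1]
TCP target [524.7 333.2  18.5] d mm [ -38.6  168.3 -106.7] rv [ 1.5643  0.1004 -0.1005] |rv| 1.571
```

View pics/v2.png

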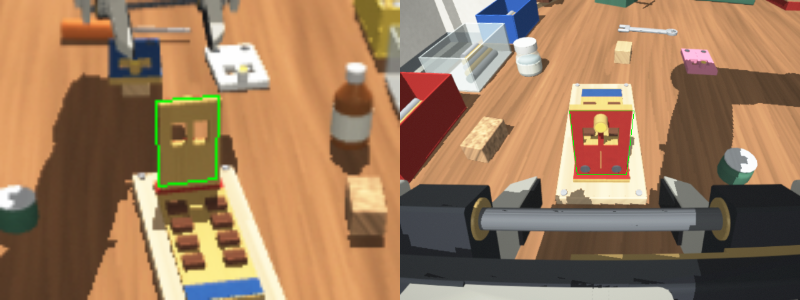

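The red wall stands on its strip, matching the predicted outline in both views (side crop (188,143), wrist (602,130)). On to the blue one.

>>> step_arm:
  gripper: 0.8
  steps:
    - [0,8,12,0.1043,0.0067,-0.0067]
    - [0,8,12,0.1043,0.0067,-0.0067]
    - [-3,12,12,0.1043,0.0067,-0.0067]
    - [-3,12,12,0.1043,0.0067,-0.0067]
    - [-3,12,12,0.1043,0.0067,-0.0067]
    - [-3,12,12,0.1043,0.0067,-0.0067]
    - [-3,12,12,0.1043,0.0067,-0.0067]
    - [-3,12,12,0.1043,0.0067,-0.0067]
    - [-3,12,0,0.1043,0.0067,-0.0067]
    - [-3,12,0,0.1043,0.0067,-0.0067]
    - [-3,12,0,0.1043,0.0067,-0.0067]
    - [-3,12,0,0.1043,0.0067,-0.0067]
    - [-3,12,0,0.1043,0.0067,-0.0067]
    - [-3,10,0,0.1043,0.0067,-0.0067]
    - [-3,10,0,0.1043,0.0067,-0.0067]
    - [0,0,0,0,0,0]
    - [0,0,0,0,0,0]

```text
clock: 15.43
position: [0.5254, 0.3238, 0.2177]
ee_rot: [-1.931, 1.939, 0.515]
force: [-0.4, -0.2, 0.0]
width: 0.803
gripper_force: 0.0
```

```bash
python3 - <<'E'
from go import *
dp,rv=delta(tool(wall_pick('blue'),30,-.004,-1))
C,im=shot('wrist','w9'); pc=proj(C,[[.5247,.3157,.04]])[0]; print(pc)
u,v=pc.astype(int)
try: print(quads(C,im,'blue',(max(0,u-150),max(0,v-150),u+150,min(330,v+110)),.04)[0])
except Exception as e: print(e)
E
```

```text
t 15.43 q [ 0.445  0.689 -1.246  1.775  0.319  0.802  2.343] p [525.4 323.8 217.7] x [-0.006 -0.871 -0.492] y [-1.     0.002  0.008] z [-0.005  0.492 -0.871] w 0.803 F [-0.4 -0.2  0. ]
TCP target [524.7 329.2  18.5] d mm [  -0.7    5.4 -199.1] rv [ 0.0096 -0.0075  0.0005] |rv| 0.012
[319.561445    94.50687904]
[524.6 314.9  98.3  60.8  90. ]
```

>>> step_arm:
  steps:
    - [-0.7,4,-20,0.0096,-0.0075,0]
    - [0,4,-20,0,0,0]
    - [0,2.5,-20,0,0,0]
    - [0,0,-20,0,0,0]
    - [0,0,-20,0,0,0]
    - [0,0,0,0,0,0]

```text
clock: 15.98
position: [0.5228, 0.3367, 0.1161]
ee_rot: [-1.931, 1.925, 0.518]
force: [-1.3, -0.2, 0.8]
width: 0.803
gripper_force: 0.0
```

```bash
python3 - <<'E'
from go import *
T=tool(wall_pick('blue'),30,-.004,-1); T=(T[0],T[1]+[0,0,.004]); dp,rv=delta(T)
E
```

```text
t 15.98 q [ 0.348  0.783 -1.111  1.88   0.425  0.59   2.308] p [522.8 336.7 116.1] x [ 0.002 -0.866 -0.5  ] y [-1.    -0.003  0.001] z [-0.002  0.5   -0.866] w 0.803 F [-1.3 -0.2  0.8]
TCP target [524.7 329.2  22.5] d mm [  1.9  -7.5 -93.5] rv [ 0.0005 -0.0009 -0.0051] |rv| 0.005
```

>>> step_arm:
  steps:
    - [1.9,-7.5,-20,0,0,-0.005]
    - [0,0,-20,0,0,0]
    - [0,0,-18,0,0,0]
    - [0,0,-15,0,0,0]
    - [0,0,-10,0,0,0]
    - [0,0,-10,0,0,0]
    - [0,0,0,0,0,0]

```text
clock: 16.57
position: [0.5262, 0.3295, 0.0253]
ee_rot: [-1.921, 1.928, 0.516]
force: [-0.3, -0.8, 0.4]
width: 0.8
gripper_force: 0.0
```

>>> step_arm:
  gripper: 0.6
  steps:
    - [0,0,0,0,0,0]
    - [0,0,0,0,0,0]
    - [0,0,0,0,0,0]
    - [0,0,0,0,0,0]
    - [0,0,0,0,0,0]

```text
clock: 16.98
position: [0.5266, 0.3298, 0.027]
ee_rot: [-1.919, 1.926, 0.516]
force: [-2.2, -0.9, 6.5]
width: 0.67
gripper_force: 45.0
```

```bash
python3 - <<'E'
from go import *
T=tool(wall_pick('blue'),30,-.004,-1); T=(T[0],T[1]+[0,0,.004]); delta(T); s=observe(); print(s['gripper_force'])
# grasp offset from the wall as it lay: gripped relation
R,o=wall_pick('blue'); M=R_.from_rotvec(s['ee_rot']).as_matrix(); print('tcp in wall mm',(R.T@(np.array(s['position'])-o)*1000).round(1),'d in wall',(R.T@M[:,2]).round(3),'y',(R.T@M[:,1]).round(3))
json.dump([list(s['position']),list(s['ee_rot'])],open('gb.json','w'))
E
```

```text
t 16.98 q [ 0.283  0.877 -0.971  1.937  0.521  0.419  2.292] p [526.6 329.8  27. ] x [-0.002 -0.864 -0.504] y [-1.     0.005 -0.003] z [ 0.005  0.504 -0.864] w 0.67 F [-2.2 -0.9  6.5]
TCP target [524.7 329.2  22.5] d mm [-1.9 -0.6 -4.5] rv [-0.0047  0.0032  0.0029] |rv| 0.006
45.00159725546837
tcp in wall mm [-14.1   1.9  -3. ] d in wall [-0.504  0.004 -0.864] y [-0.003 -1.    -0.003]
```

>>> step_arm:
  steps:
    - [0,0,8,0,0,0]
    - [0,0,15,0,0,0]
    - [0,0,25,0,0,0]
    - [0,0,35,0,0,0]
    - [0,0,35,0,0,0]
    - [0,0,35,0,0,0]
    - [0,0,25,0,0,0]
    - [0,0,0,0,0,0]

```text
clock: 17.65
position: [0.5283, 0.3309, 0.2101]
ee_rot: [-1.916, 1.922, 0.511]
force: [0.3, 1.2, -3.1]
width: 0.674
gripper_force: 45.0
```

```bash
cat >> go.py <<'E'
def bplace(dz): 
    W=wall_place('blue',dz); T=tool(W,30.2,0,-1); return T[0],W[1]+W[0]@np.array([-.0141,0,-.003])
E
python3 - <<'E'
from go import *
T=bplace(.15); dp,rv=delta(T); s=observe(); print(s['gripper_force'],s['force'][2])
M=R_.from_rotvec(s['ee_rot']); th=np.linalg.norm(rv)
for nm,r in(('as is',rv),('other',-rv/th*(2*np.pi-th))):
    q=np.array(s['joints']); n=32
    print(nm,r.round(3),(r/n).round(4))
    for k in range(1,n+1):
        Tk=((R_.from_rotvec(r*k/n)*M).as_matrix(), np.array(s['position'])+dp/1000*k/n+[0,0,.06*np.sin(np.pi*k/n)])
        q2,e=ik(Tk,q,.02)
        if k%8==0: print(k,q2.round(2),round(e,4),'max dq',np.abs(q2-q).max().round(3))
        q=q2
E
```

```text
t 17.65 q [ 0.43   0.685 -1.218  1.794  0.306  0.749  2.361] p [528.3 330.9 210.1] x [-0.    -0.862 -0.506] y [-1.     0.005 -0.009] z [ 0.011  0.506 -0.862] w 0.674 F [ 0.3  1.2 -3.1]
TCP target [ 596.  -103.1  204.9] d mm [  67.8 -434.    -5.2] rv [-0.1167  2.1649 -2.1566] |rv| 3.058
44.999688640236855 -3.0920537283715004
as is [-0.117  2.165 -2.157] [-0.0036  0.0677 -0.0674]
8 [ 0.54  0.69 -1.1   1.59  0.02  1.12  2.02] 0.0 max dq 0.049
16 [ 0.62  0.75 -0.91  1.45 -0.19  1.38  1.59] 0.0 max dq 0.056
24 [ 0.7   0.83 -0.7   1.37 -0.36  1.52  1.12] 0.0 max dq 0.059
32 [ 0.77  0.89 -0.48  1.33 -0.52  1.55  0.63] 0.0 max dq 0.064
other [ 0.123 -2.283  2.274] [ 0.0038 -0.0714  0.0711]
8 [ 0.64  0.53 -1.22  2.15  0.76  0.21  2.69] 0.1649 max dq 0.147
16 [ 0.79  0.63 -1.22  2.21  1.71  0.17  2.69] 0.2819 max dq 0.132
24 [ 1.16  0.85 -1.22  2.29  4.41  0.19  1.09] 0.4337 max dq 0.12
32 [ 1.21  0.91 -1.13  2.27  4.41  0.17  2.02] 0.642 max dq 0.116
```

>>> step_arm:
  steps:
    - [2.1,-13.6,5,-0.0036,0.0677,-0.0674]
    - [2.1,-13.6,5,-0.0036,0.0677,-0.0674]
    - [2.1,-13.6,5,-0.0036,0.0677,-0.0674]
    - [2.1,-13.6,5,-0.0036,0.0677,-0.0674]
    - [2.1,-13.6,5,-0.0036,0.0677,-0.0674]
    - [2.1,-13.6,5,-0.0036,0.0677,-0.0674]
    - [2.1,-13.6,5,-0.0036,0.0677,-0.0674]
    - [2.1,-13.6,5,-0.0036,0.0677,-0.0674]
    - [2.1,-13.6,5,-0.0036,0.0677,-0.0674]
    - [2.1,-13.6,5,-0.0036,0.0677,-0.0674]
    - [2.1,-13.6,5,-0.0036,0.0677,-0.0674]
    - [2.1,-13.6,5,-0.0036,0.0677,-0.0674]
    - [0,0,0,0,0,0]

```text
clock: 18.73
position: [0.5536, 0.1613, 0.262]
ee_rot: [0.725, -2.774, -1.003]
force: [0.6, -0.9, -4.7]
width: 0.67
gripper_force: 45.0
```

```bash
python3 - <<'E'
from go import *
dp,rv=delta(bplace(.21)); print((dp/20).round(1),(rv/20).round(4))
E
```

```text
t 18.73 q [ 0.584  0.717 -0.997  1.511 -0.095  1.274  1.81 ] p [553.6 161.3 262. ] x [-0.881 -0.469 -0.063] y [-0.401  0.669  0.626] z [-0.252  0.577 -0.777] w 0.67 F [ 0.6 -0.9 -4.7]
TCP target [ 596.  -103.1  264.9] d mm [  42.4 -264.3    2.9] rv [-0.0739  1.3419 -1.3369] |rv| 1.896
[  2.1 -13.2   0.1] [-0.0037  0.0671 -0.0668]
```

>>> step_arm:
  steps:
    - [2.1,-13.2,0,-0.0037,0.0671,-0.0668]
    - [2.1,-13.2,0,-0.0037,0.0671,-0.0668]
    - [2.1,-13.2,0,-0.0037,0.0671,-0.0668]
    - [2.1,-13.2,0,-0.0037,0.0671,-0.0668]
    - [2.1,-13.2,0,-0.0037,0.0671,-0.0668]
    - [2.1,-13.2,0,-0.0037,0.0671,-0.0668]
    - [2.1,-13.2,0,-0.0037,0.0671,-0.0668]
    - [2.1,-13.2,0,-0.0037,0.0671,-0.0668]
    - [2.1,-13.2,0,-0.0037,0.0671,-0.0668]
    - [2.1,-13.2,0,-0.0037,0.0671,-0.0668]
    - [2.1,-13.2,0,-0.0037,0.0671,-0.0668]
    - [2.1,-13.2,0,-0.0037,0.0671,-0.0668]
    - [2.1,-13.2,0,-0.0037,0.0671,-0.0668]
    - [2.1,-13.2,0,-0.0037,0.0671,-0.0668]
    - [2.1,-13.2,0,-0.0037,0.0671,-0.0668]
    - [2.1,-13.2,0,-0.0037,0.0671,-0.0668]
    - [2.1,-13.2,0,-0.0037,0.0671,-0.0668]
    - [2.1,-13.2,0,-0.0037,0.0671,-0.0668]
    - [2.1,-13.2,0,-0.0037,0.0671,-0.0668]
    - [2.1,-13.2,0,-0.0037,0.0671,-0.0668]

```text
clock: 20.4
position: [0.5934, -0.0988, 0.2623]
ee_rot: [-1.467, -1.668, -0.851]
force: [0.1, 0.5, -3.9]
width: 0.668
gripper_force: 45.0
```

>>> step_arm:
  steps:
    - [0,0,0,0,0,0]
    - [0,0,0,0,0,0]

```text
clock: 20.57
position: [0.5933, -0.0988, 0.2625]
ee_rot: [-1.464, -1.672, -0.854]
force: [0.7, 0.1, -3.7]
width: 0.67
gripper_force: 45.0
```

```bash
python3 - <<'E'
from go import *
dp,rv=delta(bplace(.0))
E
```

```text
t 20.57 q [ 0.774  0.828 -0.492  1.312 -0.544  1.611  0.595] p [593.3 -98.8 262.5] x [-0.073  0.497  0.864] y [0.992 0.127 0.011] z [-0.104  0.858 -0.503] w 0.67 F [ 0.7  0.1 -3.7]
TCP target [ 596.  -103.1   54.9] d mm [   2.7   -4.2 -207.6] rv [-0.0018  0.0104 -0.0047] |rv| 0.012
```

>>> step_arm:
  steps:
    - [1.3,-2.1,-15,-0.002,0.0104,-0.005]
    - [1.4,-2.1,-20,0,0,0]
    - [0,0,-25,0,0,0]
    - [0,0,-25,0,0,0]
    - [0,0,-25,0,0,0]
    - [0,0,-25,0,0,0]
    - [0,0,-20,0,0,0]
    - [0,0,-15,0,0,0]
    - [0,0,-12,0,0,0]
    - [0,0,0,0,0,0]
    - [0,0,0,0,0,0]

```text
clock: 21.48
position: [0.5965, -0.1019, 0.082]
ee_rot: [-1.47, -1.662, -0.847]
force: [-0.0, 0.8, -3.9]
width: 0.668
gripper_force: 45.0
```

```bash
python3 - <<'E'
from go import *
dp,rv=delta(bplace(.0))
C,im=shot('wrist','w10'); C1,i1=shot('side','s3')
z=observe()['position'][2]-bplace(0)[1][2]
W=wall_place('blue',z); pts=[W[1]+W[0]@np.array(v) for v in [(-.05,-.031,.01),(-.05,.031,.01),(.05,.031,.01),(.05,-.031,.01)]]
for c,i in((C,im),(C1,i1)):
    cv2.polylines(i,[proj(c,pts).round().astype(int).reshape(-1,1,2)],True,(0,255,0),1)
a=cv2.resize(i1[180:330,220:420,::-1],(400,300)); cv2.imwrite('pics/v3.png',np.hstack([a,cv2.resize(im[:,:,::-1],(400,300))]))
E
```

```text
t 21.48 q [ 0.757  1.04  -0.453  1.365 -0.478  1.42   0.746] p [ 596.5 -101.9   82. ] x [-0.061  0.498  0.865] y [0.993 0.122 0.   ] z [-0.106  0.859 -0.501] w 0.668 F [-0.   0.8 -3.9]
TCP target [ 596.  -103.1   54.9] d mm [ -0.5  -1.2 -27.1] rv [-0.002   0.     -0.0002] |rv| 0.002
```

View pics/v3.png

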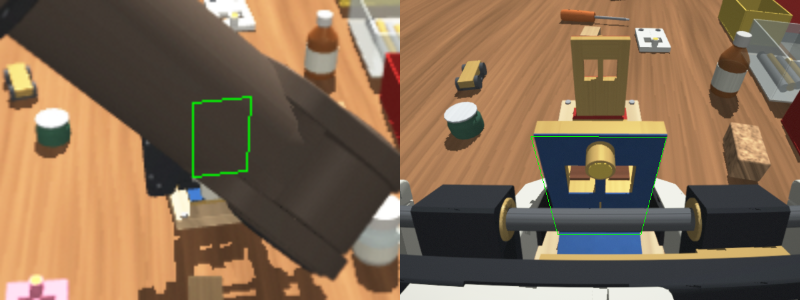

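```bash
python3 - <<'E'
from go import *
C=cal('top'); print(onz(C,(389,148),.065).round(3)); im=cams.get_image('top'); cv2.imwrite('pics/t1.png',cv2.resize(im[120:300,230:470,::-1],(800,600),interpolation=cv2.INTER_CUBIC))
T=bplace(0); R=T[0]; 
for back in(66,100,150):
  for s in(95,-95): print(back,s,((T[1]+R@np.array([-.0375,s/1000,-back/1000]))*1000).round(0))
E
```

```text
[ 0.762 -0.203  0.065]
66 95 [ 700. -167.   56.]
66 -95 [ 511. -190.   56.]
100 95 [ 703. -196.   73.]
100 -95 [ 515. -219.   73.]
150 95 [ 708. -239.   98.]
150 -95 [ 520. -262.   98.]
```

View pics/t1.png

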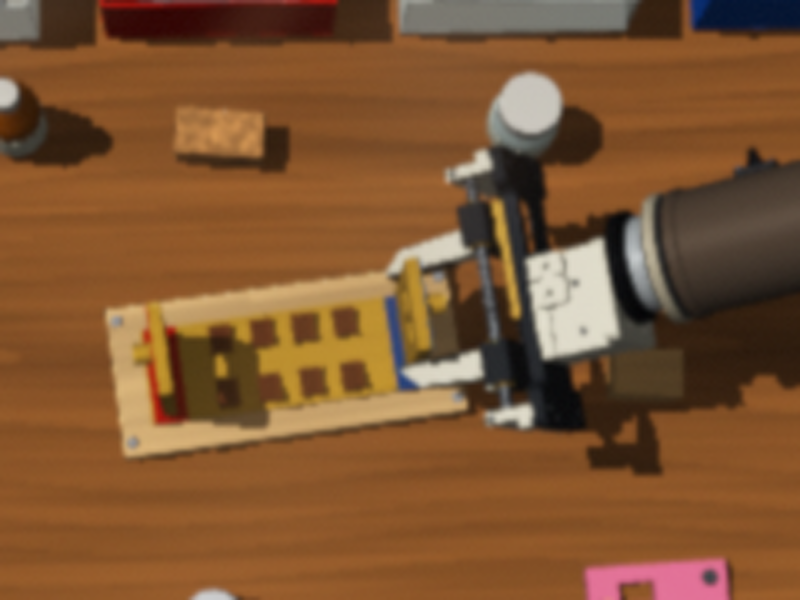

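Top crop: the red wall stands on its strip (165,350), the blue one is held over its strip (410,300), and the gripper end clears the jar (525,110) by about 20 mm. Lowering.

>>> step_arm:
  steps:
    - [-0.5,-1.2,-10,0,0,0]
    - [0,0,-7,0,0,0]
    - [0,0,-4,0,0,0]
    - [0,0,-2,0,0,0]
    - [0,0,-1,0,0,0]
    - [0,0,0,0,0,0]
    - [0,0,0,0,0,0]

```text
clock: 22.22
position: [0.596, -0.1033, 0.0582]
ee_rot: [-1.47, -1.663, -0.847]
force: [0.7, -0.4, -4.1]
width: 0.671
gripper_force: 45.0
```

>>> step_arm:
  steps:
    - [0,0,-1,0,0,0]
    - [0,0,-0.6,0,0,0]
    - [0,0,0,0,0,0]
    - [0,0,0,0,0,0]

```text
clock: 22.55
position: [0.5959, -0.1034, 0.0565]
ee_rot: [-1.471, -1.663, -0.847]
force: [0.9, 0.7, -4.1]
width: 0.668
gripper_force: 45.0
```

>>> step_arm:
  steps:
    - [0,0,-0.7,0,0,0]
    - [0,0,-0.7,0,0,0]
    - [0,0,0,0,0,0]
    - [0,0,0,0,0,0]

```text
clock: 22.88
position: [0.5959, -0.1034, 0.0549]
ee_rot: [-1.471, -1.662, -0.847]
force: [0.4, 0.2, -3.4]
width: 0.668
gripper_force: 45.0
```

>>> step_arm:
  steps:
    - [0,0,-0.5,0,0,0]
    - [0,0,-0.4,0,0,0]
    - [0,0,0,0,0,0]

```text
clock: 23.13
position: [0.5959, -0.1034, 0.054]
ee_rot: [-1.471, -1.662, -0.847]
force: [-0.3, 0.1, -4.2]
width: 0.667
gripper_force: 45.0
```

>>> step_arm:
  steps:
    - [0,0,-0.6,0,0,0]
    - [0,0,0,0,0,0]
    - [0,0,0,0,0,0]

```text
clock: 23.38
position: [0.5959, -0.1033, 0.0539]
ee_rot: [-1.47, -1.663, -0.847]
force: [-1.2, -1.1, 0.1]
width: 0.672
gripper_force: 45.0
```

>>> step_arm:
  steps:
    - [0,0,-0.6,0,0,0]
    - [0,0,0,0,0,0]
    - [0,0,0,0,0,0]

```text
clock: 23.63
position: [0.5959, -0.1032, 0.0539]
ee_rot: [-1.469, -1.662, -0.848]
force: [-3.3, -2.8, 5.8]
width: 0.668
gripper_force: 45.0
```

>>> step_arm:
  steps:
    - [0,0,-0.6,0,0,0]
    - [0,0,0,0,0,0]
    - [0,0,0,0,0,0]

```text
clock: 23.88
position: [0.5959, -0.1032, 0.0539]
ee_rot: [-1.469, -1.662, -0.848]
force: [-3.6, -2.6, 8.5]
width: 0.665
gripper_force: 45.0
```

Contact. Release and retreat along the tool axis.

>>> step_arm:
  steps:
    - [0,0,1,0,0,0]
    - [0,0,0,0,0,0]

```text
clock: 24.05
position: [0.5959, -0.1032, 0.0539]
ee_rot: [-1.47, -1.663, -0.848]
force: [-3.5, -2.4, 6.1]
width: 0.673
gripper_force: 45.0
```

>>> step_arm:
  gripper: 0.88
  steps:
    - [0,0,0,0,0,0]
    - [0,0,0,0,0,0]
    - [0,0,0,0,0,0]
    - [0,0,0,0,0,0]
    - [0,0,0,0,0,0]

```text
clock: 24.47
position: [0.596, -0.1032, 0.0532]
ee_rot: [-1.471, -1.662, -0.847]
force: [0.6, 0.3, -0.3]
width: 0.876
gripper_force: 0.0
```

>>> step_arm:
  steps:
    - [0.5,-4.3,2.5,0,0,0]
    - [1.1,-8.6,5,0,0,0]
    - [1.6,-13,7.5,0,0,0]
    - [2.1,-17,10,0,0,0]
    - [1,-17,15,0,0,0]
    - [-5,-17,20,0,0,0]
    - [-10,-17,25,0,0,0]
    - [-10,-17,25,0,0,0]
    - [-10,-17,20,0,0,0]
    - [-10,-17,10,0,0,0]
    - [0,0,0,0,0,0]
    - [0,0,0,0,0,0]

```text
clock: 25.47
position: [0.557, -0.2504, 0.1939]
ee_rot: [-1.475, -1.663, -0.848]
force: [0.4, 0.8, -0.9]
width: 0.878
gripper_force: 0.0
```

```bash
python3 - <<'E'
from go import *
log()
C,im=shot('wrist','w11'); C1,i1=shot('top','t2')
for col in('red','blue'):
    W=wall_place(col); pts=[W[1]+W[0]@np.array(v) for v in [(-.05,-.031,.01),(-.05,.031,.01),(.05,.031,.01),(.05,-.031,.01),(.05,-.031,0),(.05,.031,0)]]
    for c,i in((C,im),(C1,i1)): cv2.polylines(i,[proj(c,pts).round().astype(int).reshape(-1,1,2)],False,(0,255,0),1)
a=cv2.resize(i1[180:270,240:390,::-1],(400,240)); a=np.vstack([a,np.zeros((60,400,3),np.uint8)])
cv2.imwrite('pics/v4.png',np.hstack([a,cv2.resize(im[:,:,::-1],(400,300))]))
E
```

```text
t 25.47 q [ 0.888  0.984 -0.413  1.131 -0.439  1.769  0.714] p [ 557.  -250.4  193.9] x [-0.061  0.5    0.864] y [0.993 0.119 0.001] z [-0.102  0.858 -0.504] w 0.878 F [ 0.4  0.8 -0.9]
```

View pics/v4.png

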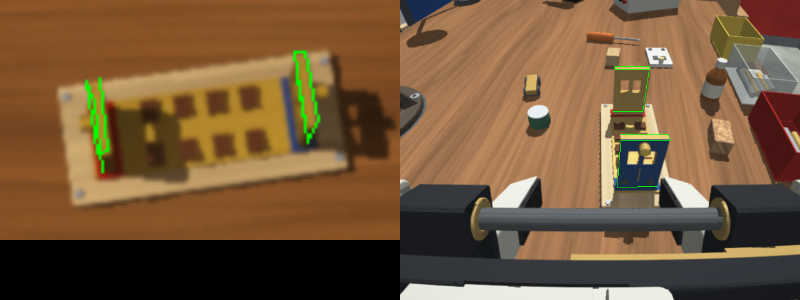

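Both walls stand on their strips and match the predicted outlines: wrist view red (632,90), blue (643,160), with both lamps facing outwards. Handing in.

```bash
python3 -c "
from cell import job; print(job.sign_off())"
```

```text
the job is handed in; nothing more can be done
None
```

Both end walls were left standing freely on their own strips with lamp faces outwards, matching their predicted outlines in the final camera check, and the job was handed in at about 25.5 s; sign-off returned no verdict.

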